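# Hook a power module out of an open chassis

## Task

Take the pull hook from its stand, put its prong down into the pull ring of the finned module and drag that module out of its bay until it is wholly clear of the chassis walls, still standing whole and flat on the plate in front. Then lay the hook back on its stand the way you found it. Move the module with the hook only, never touch either module with the gripper, leave the plain module in its bay and disturb nothing else on the bench.

Things in the scene. Friction and masses are not known exactly. Their poses are not given: they have to be found in the camera images.
- hook_grip (a point): Centre of the handle (black plastic bar, 110 x 20 x 24 mm along x, y, z) of the loose pull hook, about 140 g. A level steel rod 7 mm thick runs on along +x to 105 mm from this point and turns square down into a prong, also 7 mm thick. z is up. It starts level on its stand, prong down; the middle 80 mm of the handle is free for a grasp across its 20 mm width.
- hook_tip (a point): Lowest point of the hook's prong: 105 mm ahead (+x) of and 60 mm below the centre of the handle. Same axes as hook_grip.
- stand_seat (a point): Place of the handle's centre when the hook lies home on its stand, 85 mm above the bench; x is the way the hook points, z up.
- stand: The fixed dark steel stand; origin on the bench under the seat, same axes. Base 130 x 70 x 8 mm and two U-shaped saddles, each 12 mm long, centred 46 mm before and behind the origin along x. Saddle floors 73 mm above the bench; slots 30 mm wide; cheeks 6 mm thick, 16 mm high above the saddle floors.
- chassis_mouth (a point): Middle of the mouth line of the chassis, on the upper face of its base plate (4 mm above the bench). +x points into the bays, -x straight out along the pull, z up. The base plate is 164 mm wide and runs on flat and free for 175 mm in front of the mouth (to x = -175 mm): the module is pulled out on to this.
- chassis: The fixed, open-topped steel chassis on a dark base plate; origin on the bench under chassis_mouth, same axes. Two bays side by side, centred 35 mm either side (y) of the origin, each 67 mm wide or more and 105 mm deep; steel walls 3 mm thick, 50 mm high above the plate at sides, middle and back. Which module is in which bay varies.
- finned_module: The module to pull out: a loose aluminium block 70 mm long (x), 56 mm wide (y), 30 mm high, with six upright cooling fins 18 mm high on its top (48 mm in all), about 350 g (245 to 490 g; slides at 1 to 5 N). Origin at the centre of its underside; its front faces -x and carries the pull ring.
- finned_module_center (a point): Centre of the finned module's block, 15 mm above its underside. Axes as the module's.
- finned_module_ring (a point): Centre of the finned module's pull ring: a flat round steel ring, lying level (its axis upright), hole 26 mm across, wire 5 mm thick, its centre 18 mm above the module's underside and 27 mm in front of the module's front face (62 mm from the module's centre, along its -x).
- plain_module: The module to leave alone, in the other bay: a loose grey block 70 x 56 x 30 mm with a flat top, no fins, and the same pull ring as the other. Origin at the centre of its underside.
- meter: Bystander: yellow multimeter lying flat, 160 x 80 x 36 mm; origin under its centre.
- socket_case: Bystander: open black socket case, 170 x 260 x 35 mm; origin under its centre.
- pot: Bystander: white plastic pot, 70 mm across, 75 mm high; origin under its centre.
- screwdriver: Bystander: screwdriver lying on the bench.
There are look-alikes about, which are no part of the job. Leave any pink or red look-alike of the stand alone.

How it is judged:
On the way, in this order (a step that is already met when the one before it is completed fails the run):
1. the prong is down in the finned module's ring, the module not yet dragged (z of hook_tip in the frame of finned_module_ring between -0.03 and -0.003 m and horizontal distance between hook_tip and finned_module_ring below 0.016 m and distance of finned_module_center from where it was at the start of the episode below 0.02 m), for 0.1 s.
2. the finned module is wholly out on the plate, the prong still in its ring (z of hook_tip in the frame of finned_module_ring between -0.03 and -0.003 m and horizontal distance between hook_tip and finned_module_ring below 0.016 m and x of finned_module_center in the frame of chassis_mouth between -0.139 and -0.037 m and y of finned_module_center in the frame of chassis_mouth between -0.053 and 0.053 m and z of finned_module_center in the frame of chassis_mouth between 0.009 and 0.021 m and angle between finned_module's own z axis and vertical below 0.08 rad), for 0.1 s.
At the end, for the whole second after the job is handed in: The finned module rests flat (within 0.08 rad) on the front plate, its centre 37 to 139 mm out from the mouth line and within 53 mm of the middle line; the hook lies home on its stand, same way round, handle centre within 20 mm along, 8 mm across, 6 mm in height of the seat; released (x of finned_module_center in the frame of chassis_mouth between -0.139 and -0.037 m and y of finned_module_center in the frame of chassis_mouth between -0.053 and 0.053 m and z of finned_module_center in the frame of chassis_mouth between 0.009 and 0.021 m and angle between finned_module's own z axis and vertical below 0.08 rad and x of hook_grip in the frame of stand_seat between -0.02 and 0.02 m and y of hook_grip in the frame of stand_seat between -0.008 and 0.008 m and z of hook_grip in the frame of stand_seat between -0.006 and 0.006 m and x of hook_tip in the frame of stand_seat between 0.07 and 0.14 m and z of hook_tip in the frame of stand_seat between -0.072 and -0.048 m and linear speed of finned_module below 0.02 m/s); the robot touches nothing.
It fails at once if the gripper touches a module (contact force between any of the arm, the fingers and finned_module above 0.5 N or contact force between any of the arm, the fingers and plain_module above 0.5 N).
It fails at once if the plain module is shifted more than 12 mm (distance of plain_module from where it was at the start of the episode above 0.012 m).
It fails at once if the meter, socket case, pot or screwdriver is shifted more than 20 mm (distance of any of meter, socket_case, pot, screwdriver from where it was at the start of the episode above 0.02 m).
It also fails if it takes over 53 s, if anything falls off the work surface, if the arm or the gripper's body presses on something with over 40 N, if the wrist force passes 120 N, or if a joint passes its speed limit or range.

## Robot

A 6-joint arm with a two-finger parallel gripper is mounted at the origin on the work surface. World frame = base frame: x ahead of the robot, y to its left, z up, the work surface at z = 0. Lengths are in m, angles in rad, forces in N, time in s.
With the tool pointing down it reaches from about 0.25 to 0.775 m from the base axis. Payload 8.9 kg.
Tool frame: the origin (TCP) lies on the centre line of the jaws, within the pads' length; the fingertips stand 19 mm ahead of it and the grasp point (between the pads) is the TCP (manip.tip_extent is the distance from the TCP to the fingertips, in m); z points along the fingers, y is the line along which they close (so a half turn about z gives the same grasp; the last joint's range is limited). The gripper opens to 85 mm and grips with 20 to 120 N. Pads are 22 mm wide; open, the fingers measure 114 mm over their backs; the gripper's body (76 mm by 85 mm) begins 54 mm behind the grasp point. The pads swing forward as they close: fully open they stand 13 mm farther back than shut.
Start: joints at [1.109, 0.291, -0.153, 1.127, 0, 1.431], TCP at [0.167, 0.498, 0.25] pointing down, gripper open.
Joint ranges: [-2.52, 2.52], [-0.91, 1.74], [-1.3, 1.37], [-1.96, 2.02], [-1.52, 1.47], [-3.14, 3.14]. Speed limits (rad/s): [2.22, 2.22, 2.79, 3.14, 3.14, 3.14].

## Interface

Orientations are given as [roll, pitch, yaw] about the fixed x, y, z axes, in that order (R = Rz(yaw) Ry(pitch) Rx(roll)).
In Python, from plant import manip gives the robot as it stands.
- The arm moves only by the shell command python3 -m creep 'ROWS'. ROWS is JSON, a list of rows, each an object of numbers: "hand": the gripper's target within -1 to 1 (fully open at 1, half-way at 0, shut at -1); "x", "y", "z": the shift along the tool's x, y, z in m; "rx", "ry", "rz": the turn, a rotation vector about the tool's x, y, z in degrees. In form: [{"hand": .., "x": .., "y": .., "z": .., "rx": .., "ry": .., "rz": ..}, ...]. A call has exactly 10 rows; each row shifts and turns the commanded pose from where the row before left it, along the tool's axes as they then stand; what a row does not reach is not made up. A row lasts 1/10 s, in which the tool goes at most 50 mm and 8.59 degrees, less where a joint would pass 70% of its speed; a pose out of reach is approached as far as the arm can. A call is refused whole if a number of a shift passes 0.05 or a number of a turn 8.59, either way. A call with a gripper value outside its range is refused whole. The fingers move at their own pace and stop on an object; the grip force is fixed at half the most. Time passes only in rows, so rows that do not move let the fingers close, or fill a call up. It gives the time, the measured TCP pose, the force, the opening and the grip force at its end, in the units of the state.
- manip.get_obs(): the state, without advancing time (a new reading comes with each control period).
- manip.read_camera(name): name is "side" or "top"; returns a dict with "pixels" (480x640x3 uint8, red, green, blue), "z_map" (480x640 float32, m along the optical axis (not along the pixel's ray), 0 where there is no reading), "fx", "fy", "cx", "cy" (pixels), "R" (3x3) and "t" (3): a world point X has camera coordinates R X + t. Camera axes: x right, y down, z forward; pixel columns grow to the right and rows downward; lengths in m; the calibration is good to about 2 mm. A picture is of the moment at which its call begins.
- manip.finish_job(): hands the job in; it is judged then, once.
The state is a dict: "time_s": time; "joint_positions": joint angles; "dq": joint speeds; "joint_torque": joint torques, N m; "tool_pos": TCP position; "orientation": TCP orientation; "force": force on the tool from outside, world axes, zero at the start; "torque": the same for the moment, N m; "gripper_width": finger opening in m; "grip_force": force on a finger pad.
Only numpy, scipy, OpenCV 4.12 (cv2) and the standard library are available. Lean on these libraries where they do the work, as an engineer would, in place of code of your own. Each camera call takes 0.05 s, during which the arm holds its last target. There are 200 camera calls.

## Working session

There is one attempt and no reset: what is moved stays moved. The work goes in short steps, Python scripts to look and compute and a shell command to move; the robot and the scene stay as the last step left them, time stands still between calls to the robot, and variables do not carry over. Pictures are saved under pics/ and viewed, at most 11 in all, crops included, and the job is handed in when it is done.

```bash
mkdir -p pics; ls; python3 - <<'E'
from plant import manip
import cv2,numpy as np
for n in("top","side"):
    c=manip.read_camera(n); np.savez(f"pics/{n}0.npz",**c)
    cv2.imwrite(f"pics/{n}0.png",c["pixels"][:,:,::-1]); print(n,c["fx"],c["cx"],c["cy"],c["R"],c["t"],-c["R"].T@c["t"])
o=manip.get_obs();print(o)
E
```

```text
pics
top 608.5978789476309 322.21346643894356 247.16365837099423 [[-0.01309931 -0.99983404  0.01266092]
 [-0.99538743  0.01183548 -0.09520391]
 [ 0.09503826 -0.01384963 -0.99537727]] [0.04705701 0.55391473 1.69095268] [0.39127097 0.06391242 1.73527493]
side 521.4689144699582 315.36798035575725 238.5402706257171 [[ 0.90846398 -0.41763798  0.01648366]
 [-0.21013015 -0.49046472 -0.845748  ]
 [ 0.36130114  0.76486788 -0.53332787]] [-0.45867606  0.20701873  1.31670839] [-0.01553669 -1.09713311  0.88488361]
{'time_s': 0.1, 'joint_positions': array([ 1.10869944e+00,  2.91190944e-01, -1.54024106e-01,  1.12667143e+00,
       -2.40723203e-05,  1.43148530e+00]), 'dq': array([ 0.00025645, -0.00192135,  0.00032424,  0.00127926, -0.00106013,
       -0.00012408]), 'joint_torque': array([ 1.70911208e-03, -5.37978923e+01,  3.31919110e+01,  9.33874719e-03,
       -2.17852362e-04,  2.70558701e-05]), 'tool_pos': array([0.16638878, 0.49757192, 0.24981683]), 'orientation': array([-3.14050972e+00, -1.27540387e-04,  2.81880673e+00]), 'force': array([ 0.11543827, -0.06821148, -0.38884111]), 'torque': array([ 0.01094528,  0.00446514, -0.01365864]), 'grip_force': 0.0, 'gripper_width': 0.08519964853777276}
```

View pics/top0.png

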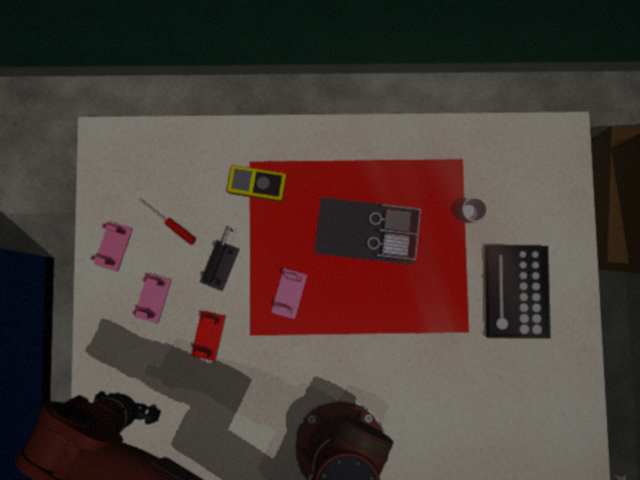

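View pics/side0.png

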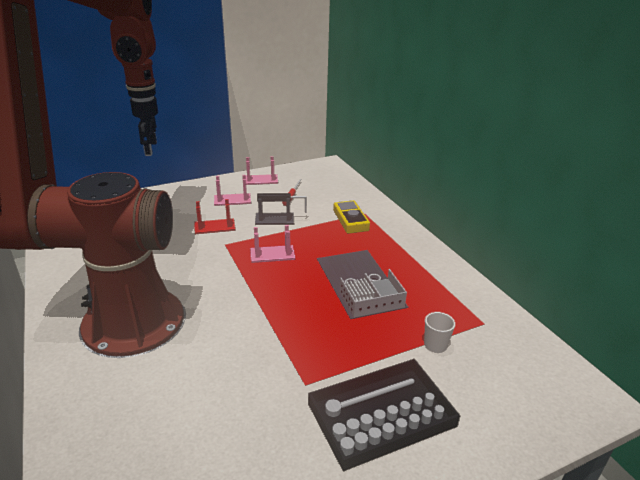

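Top view: the dark stand and hook are near (220,262), with the prong toward (228,228). The chassis plate spans (318–420, 200–262). The finned module is at (397,245) with its ring at (375,242), and the plain module is at (398,220). A crop will give exact pixels.

```bash
python3 - <<'E'
import cv2,numpy as np
im=cv2.imread("pics/top0.png")
a=cv2.resize(im[215:300,190:250],None,fx=6,fy=6,interpolation=cv2.INTER_CUBIC)
b=cv2.resize(im[190:275,310:430],None,fx=6,fy=6,interpolation=cv2.INTER_CUBIC)
b=b[:510,:430] if 0 else b
a=a[:510]
out=np.hstack([a[:, :360],b[:510]]);out=cv2.resize(out,(800,int(510*800/out.shape[1])))
cv2.imwrite("pics/crop1.png",np.clip(out*1.8,0,255).astype(np.uint8))
E
```

```text
(no output)
```

View pics/crop1.png

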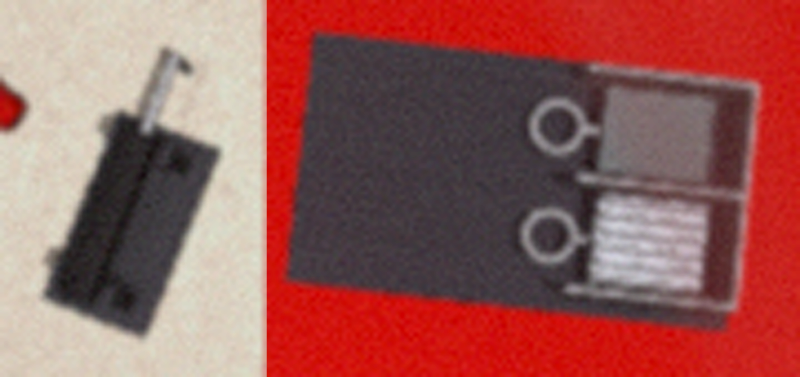

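The crop shows the finned ring at (549,236), the nearer of the two bays, which maps to full-image (373.5,243.1). The handle is the black bar on the left of the stand, with its rod ending at crop (180,58). Next I'll convert these to world points.

```bash
cat > h.py <<'E'
import cv2,numpy as np
def ray(c,uv,z):
    uv=np.atleast_2d(np.asarray(uv,float)); d=np.c_[(uv[:,0]-c["cx"])/c["fx"],(uv[:,1]-c["cy"])/c["fy"],np.ones(len(uv))]@c["R"]
    o=-c["R"].T@c["t"]; return o+d*((z-o[2])/d[:,2])[:,None]
def cloud(c):
    v,u=np.mgrid[:480,:640]; Z=c["z_map"]
    p=np.stack([(u-c["cx"])/c["fx"]*Z,(v-c["cy"])/c["fy"]*Z,Z],-1); P=(p-c["t"])@c["R"]; P[Z==0]=np.nan; return P
def rect(p):
    r=cv2.minAreaRect(np.asarray(p[:,:2]*1000,np.float32)); return np.round(r[0],1),np.round(r[1],1),round(r[2],1)
E
python3 - <<'E'
from h import *
c=dict(np.load("pics/top0.npz")); P=cloud(c)
px=c["pixels"].astype(int); dark=(px.max(2)<75)
v,u=np.mgrid[:480,:640]
# stand + handle
roi=(u>195)&(u<245)&(v>220)&(v<295)
for lo,hi in((.088,.11),(.004,.03),(.06,.1)):
    m=roi&(P[...,2]>lo)&(P[...,2]<hi); print(lo,m.sum(),rect(P[m]),np.median(P[m],0).round(4))
m=roi&(P[...,2]>.08)
for a in P[m&(v<245)].round(3)[:40:2]:print(a,end=' ')
print()
# base plate: not red, in red mat
roi=(u>300)&(u<440)&(v>185)&(v<275)
m=roi&~((px[...,0]>110)&(px[...,1]<60))
m=cv2.morphologyEx(m.astype(np.uint8),cv2.MORPH_OPEN,np.ones((3,3)))
k=max(cv2.findContours(m,0,1)[0],key=cv2.contourArea)[:,0,:]
pl=m.astype(bool)&(P[...,2]<.02); print("bench z",np.nanmedian(P[400:450,560:600,2]),"plate z",np.nanmedian(P[215:250,330:360,2]))
poly=cv2.approxPolyDP(k,4,True)[:,0]; print(poly.tolist()); print(ray(c,poly,.004).round(4))
for n,uv in (("fin",(373.5,243.1)),("plain",(375.5,218.4))): print(n,ray(c,[uv],.022).round(4))
m=roi&(P[...,2]>.045)&(P[...,2]<.075); print("walls",m.sum(),rect(P[m]))
print("mid plate", [ray(c,[a],.004).round(3).tolist() for a in ((321,199),(315,253))])
E
```

```text
0.088 365 (array([530. , 322.7]), array([ 42.1, 159.9]), 69.0) [0.5112 0.3307 0.0961]
0.004 1054 (array([530.7, 331. ]), array([209.6, 137.6]), 0.1) [0.5144 0.3247 0.0075]
0.06 414 (array([531.3, 322. ]), array([ 44. , 163.2]), 66.9) [0.514  0.3286 0.0923]
[0.607 0.295 0.084] [0.605 0.297 0.083] [0.603 0.291 0.092] [0.601 0.294 0.09 ] [0.599 0.3   0.086] [0.598 0.294 0.089] [0.596 0.297 0.086] [0.594 0.3   0.083] [0.59  0.302 0.092] [0.591 0.297 0.083] [0.587 0.299 0.094] [0.585 0.302 0.088] [0.582 0.305 0.09 ] [0.582 0.3   0.087] [0.579 0.302 0.089] [0.577 0.306 0.081] [0.575 0.308 0.084] [0.575 0.303 0.082] [0.571 0.308 0.088] [0.569 0.31  0.088] 
bench z 0.0008595517040282616 plate z 0.004483343492979283
[[319, 198], [313, 253], [414, 264], [419, 207]]
[[ 0.6989  0.0472  0.004 ]
 [ 0.5401  0.0663  0.004 ]
 [ 0.5052 -0.2217  0.004 ]
 [ 0.6695 -0.2406  0.004 ]]
fin [[ 0.5647 -0.1054  0.022 ]]
plain [[ 0.6352 -0.1126  0.022 ]]
walls 448 (array([ 591.5, -174.5]), array([109. , 144.5]), 82.7)
mid plate [[[0.696, 0.041, 0.004]], [[0.54, 0.061, 0.004]]]
```

```bash
python3 - <<'E'
from h import *
for n in("top","side"):
    c=dict(np.load(f"pics/{n}0.npz")); P=cloud(c)
    near=(np.hypot(P[...,0]-.53,P[...,1]-.323)<.13)
    g=P[near&(P[...,2]>.078)&(P[...,2]<.105)][:,:2]
    f=cv2.fitLine(g.astype(np.float32),cv2.DIST_HUBER,0,.003,.01).ravel(); ang=np.degrees(np.arctan2(f[1],f[0]));
    d=f[:2]*np.sign(f[0]); ang=np.degrees(np.arctan2(d[1],d[0])); nrm=np.array([-d[1],d[0]])
    s=(g-[.53,.323])@d; t=(g-[.53,.323])@nrm
    print(n,len(g),"ang",ang.round(1),"s",np.percentile(s,[0,1,99,100]).round(4))
    for a in np.arange(-.1,.13,.01):
        k=(s>=a)&(s<a+.01)
        if k.sum()>2: print(round(a,2),k.sum(),np.percentile(t[k],[5,50,95]).round(4))
c=dict(np.load("pics/top0.npz"));P=cloud(c)
cr=lambda x,y:(190+x/4.444,215+y/4.444)
print("base",ray(c,[cr(45,297),cr(143,336),cr(218,148)],.008).round(4))
print("rodend",ray(c,[cr(172,50)],.088).round(4))
E
```

```text
top 440 ang -21.4 s [-0.0799 -0.0782  0.0786  0.0832]
-0.08 44 [-0.0176 -0.0015  0.0183]
-0.07 46 [-0.0189 -0.0012  0.0188]
-0.06 31 [-0.0091 -0.001   0.0105]
-0.05 31 [-0.0087 -0.0009  0.0091]
-0.04 31 [-0.0089 -0.0007  0.0098]
-0.03 30 [-0.0089 -0.0004  0.0091]
-0.02 29 [-0.0093  0.0002  0.0093]
-0.01 29 [-0.0086 -0.0009  0.0097]
-0.0 29 [-0.0087 -0.0008  0.009 ]
0.01 41 [-0.0196 -0.002   0.0165]
0.02 48 [-0.0187 -0.0003  0.0197]
0.03 9 [-0.003  -0.001   0.0021]
0.04 10 [-0.0025  0.0005  0.0025]
0.05 10 [-0.0027  0.0002  0.0026]
0.06 9 [-0.0019 -0.0003  0.0024]
0.07 10 [-0.0025 -0.0003  0.0035]
0.08 3 [-0.003  -0.0007  0.0016]
side 316 ang -20.0 s [-0.0805 -0.08    0.0797  0.0805]
-0.09 3 [-0.0028 -0.0027 -0.0006]
-0.08 33 [-0.0194 -0.0052  0.0118]
-0.07 26 [-0.0136 -0.0048  0.0106]
-0.06 25 [-0.0102 -0.0025  0.0155]
-0.05 23 [-0.0082 -0.0029  0.0124]
-0.04 24 [-0.0124 -0.0026  0.0064]
-0.03 23 [-0.0114 -0.0037  0.0074]
-0.02 23 [-0.0112 -0.0048  0.0116]
-0.01 23 [-0.0108 -0.0045  0.0116]
-0.0 23 [-0.012  -0.0053  0.0055]
0.01 27 [-0.0248 -0.0049  0.0074]
0.02 27 [-0.0226 -0.0073  0.008 ]
0.03 6 [-0.0003  0.0014  0.0034]
0.04 6 [-0.0027  0.0003  0.0028]
0.05 6 [-0.0043 -0.001   0.0033]
0.06 6 [-0.0046 -0.0007  0.004 ]
0.07 8 [-0.0036 -0.0015  0.0051]
0.08 4 [-0.0011  0.0036  0.005 ]
base [[0.4618 0.3865 0.008 ]
 [0.4362 0.3242 0.008 ]
 [0.5557 0.2766 0.008 ]]
rodend [[0.6088 0.2949 0.088 ]]
```

```bash
python3 -m creep '[{"hand":1,"x":-0.0375,"y":-0.005},{"hand":1,"x":-0.0375,"y":-0.005},{"hand":1,"x":-0.0375,"y":-0.005},{"hand":1,"x":-0.0375,"y":-0.005},{"hand":1,"x":-0.0375,"y":-0.005},{"hand":1,"x":-0.0375,"y":-0.005},{"hand":1,"x":-0.0375,"y":-0.005},{"hand":1,"x":-0.0375,"y":-0.005},{"hand":1,"x":-0.0375,"y":-0.005},{"hand":1,"x":-0.0375,"y":-0.005}]'
python3 -m creep '[{"hand":1,"rz":2.9},{"hand":1,"z":0.01},{"hand":1,"z":0.01},{"hand":1,"z":0.01},{"hand":1,"z":0.01},{"hand":1,"z":0.01},{"hand":1,"z":0.01},{"hand":1},{"hand":1},{"hand":1}]'
```

```text
invalid input
invalid input
```

```bash
python3 -m creep '[{"hand":1,"x":-0.0375,"y":-0.005,"z":0,"rx":0,"ry":0,"rz":0},{"hand":1,"x":-0.0375,"y":-0.005,"z":0,"rx":0,"ry":0,"rz":0},{"hand":1,"x":-0.0375,"y":-0.005,"z":0,"rx":0,"ry":0,"rz":0},{"hand":1,"x":-0.0375,"y":-0.005,"z":0,"rx":0,"ry":0,"rz":0},{"hand":1,"x":-0.0375,"y":-0.005,"z":0,"rx":0,"ry":0,"rz":0},{"hand":1,"x":-0.0375,"y":-0.005,"z":0,"rx":0,"ry":0,"rz":0},{"hand":1,"x":-0.0375,"y":-0.005,"z":0,"rx":0,"ry":0,"rz":0},{"hand":1,"x":-0.0375,"y":-0.005,"z":0,"rx":0,"ry":0,"rz":0},{"hand":1,"x":-0.0375,"y":-0.005,"z":0,"rx":0,"ry":0,"rz":0},{"hand":1,"x":-0.0375,"y":-0.005,"z":0,"rx":0,"ry":0,"rz":2.9}]'; python3 -c "
from plant import manip;print(manip.get_obs())"
```

```text
time_s: 1.1
tool_pos: [0.5075, 0.3305, 0.25]
orientation: [-3.141, -0.0, 2.768]
force: [0.3, 1.4, 0.5]
gripper_width: 0.0853
grip_force: 0.0
{'time_s': 1.1, 'joint_positions': array([4.56606397e-01, 4.46988895e-01, 7.79497305e-02, 1.20237325e+00,
       5.10229599e-05, 8.30479768e-01]), 'dq': array([-0.51291731,  0.36708785,  0.57272908,  0.20286995,  0.00380146,
        0.03894499]), 'joint_torque': array([  2.68950351, -68.12936068,  30.67301989,  -0.31279441,
        -0.12342559,  -0.68027889]), 'tool_pos': array([0.50745743, 0.330516  , 0.24995282]), 'orientation': array([-3.14117224e+00, -4.53231787e-04,  2.76771917e+00]), 'force': array([0.32774768, 1.35546814, 0.48546323]), 'torque': array([-0.00615361, -0.05137375,  0.00770316]), 'grip_force': 0.0, 'gripper_width': 0.08530759384101891}
```

```bash
python3 -m creep '[{"hand":1,"x":0,"y":0,"z":0.02,"rx":0,"ry":0,"rz":0},{"hand":1,"x":0,"y":0,"z":0.02,"rx":0,"ry":0,"rz":0},{"hand":1,"x":0,"y":0,"z":0.02,"rx":0,"ry":0,"rz":0},{"hand":1,"x":0,"y":0,"z":0.02,"rx":0,"ry":0,"rz":0},{"hand":1,"x":0,"y":0,"z":0.02,"rx":0,"ry":0,"rz":0},{"hand":1,"x":0,"y":0,"z":0,"rx":0,"ry":0,"rz":0},{"hand":1,"x":0,"y":0,"z":0,"rx":0,"ry":0,"rz":0},{"hand":1,"x":0,"y":0,"z":0,"rx":0,"ry":0,"rz":0},{"hand":1,"x":0,"y":0,"z":0,"rx":0,"ry":0,"rz":0},{"hand":1,"x":0,"y":0,"z":0,"rx":0,"ry":0,"rz":0}]'; python3 - <<'E'
from plant import manip
import cv2,numpy as np
o=[]
for n,(u,v) in(("top",(220,262)),("side",(275,205))):
    c=manip.read_camera(n); o.append(cv2.resize(c["pixels"][v-50:v+50,u-45:u+45,::-1],None,fx=4.4,fy=5 if 0 else 4.4,interpolation=cv2.INTER_CUBIC))
cv2.imwrite("pics/g1.png",np.clip(np.hstack(o)*1.5,0,255).astype(np.uint8))
E
```

```text
time_s: 2.1
tool_pos: [0.5067, 0.3317, 0.1512]
orientation: [3.141, 0.001, 2.768]
force: [-0.9, 0.1, -0.1]
gripper_width: 0.0852
grip_force: 0.0
```

View pics/g1.png

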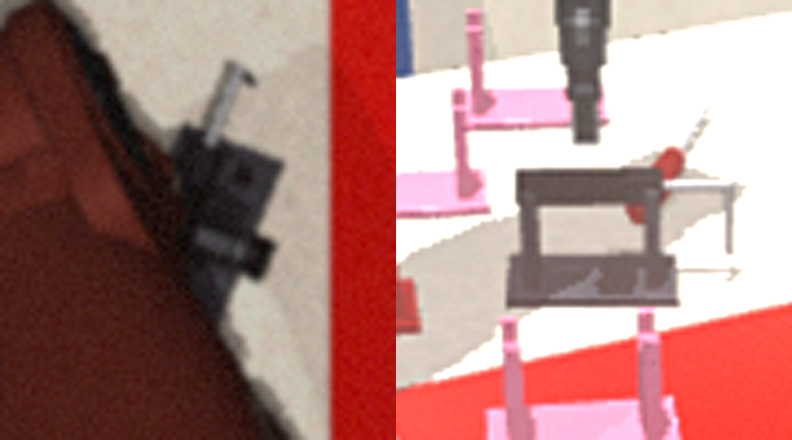

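The side half shows the fingers at (585,140), over the middle of the handle (517–662, y≈185). The jaws line up with it, so I'll go down and close.

```bash
python3 -m creep '[{"hand":1,"x":0,"y":0,"z":0.015,"rx":0,"ry":0,"rz":0},{"hand":1,"x":0,"y":0,"z":0.015,"rx":0,"ry":0,"rz":0},{"hand":1,"x":0,"y":0,"z":0.015,"rx":0,"ry":0,"rz":0},{"hand":1,"x":0,"y":0,"z":0.01,"rx":0,"ry":0,"rz":0},{"hand":1,"x":0,"y":0,"z":0.01,"rx":0,"ry":0,"rz":0},{"hand":1,"x":0,"y":0,"z":0,"rx":0,"ry":0,"rz":0},{"hand":1,"x":0,"y":0,"z":0,"rx":0,"ry":0,"rz":0},{"hand":-1,"x":0,"y":0,"z":0,"rx":0,"ry":0,"rz":0},{"hand":-1,"x":0,"y":0,"z":0,"rx":0,"ry":0,"rz":0},{"hand":-1,"x":0,"y":0,"z":0,"rx":0,"ry":0,"rz":0}]'
python3 -m creep '[{"hand":-1,"x":0,"y":0,"z":0,"rx":0,"ry":0,"rz":0},{"hand":-1,"x":0,"y":0,"z":0,"rx":0,"ry":0,"rz":0},{"hand":-1,"x":0,"y":0,"z":0,"rx":0,"ry":0,"rz":0},{"hand":-1,"x":0,"y":0,"z":0,"rx":0,"ry":0,"rz":0},{"hand":-1,"x":0,"y":0,"z":0,"rx":0,"ry":0,"rz":0},{"hand":-1,"x":0,"y":0,"z":0,"rx":0,"ry":0,"rz":0},{"hand":-1,"x":0,"y":0,"z":0,"rx":0,"ry":0,"rz":0},{"hand":-1,"x":0,"y":0,"z":0,"rx":0,"ry":0,"rz":0},{"hand":-1,"x":0,"y":0,"z":0,"rx":0,"ry":0,"rz":0},{"hand":-1,"x":0,"y":0,"z":0,"rx":0,"ry":0,"rz":0}]'
```

```text
time_s: 3.2
tool_pos: [0.5066, 0.3316, 0.0857]
orientation: [3.141, 0.0, 2.768]
force: [0.3, 0.3, -0.2]
gripper_width: 0.0439
grip_force: 0.0
time_s: 4.2
tool_pos: [0.5067, 0.3318, 0.0858]
orientation: [3.141, 0.001, 2.768]
force: [-0.5, 0.2, 6.0]
gripper_width: 0.019
grip_force: 59.1
```

```bash
python3 -m creep '[{"hand":-1,"x":0,"y":0,"z":-0.005,"rx":0,"ry":0,"rz":0},{"hand":-1,"x":0,"y":0,"z":-0.01,"rx":0,"ry":0,"rz":0},{"hand":-1,"x":0,"y":0,"z":-0.015,"rx":0,"ry":0,"rz":0},{"hand":-1,"x":0,"y":0,"z":-0.015,"rx":0,"ry":0,"rz":0},{"hand":-1,"x":0,"y":0,"z":-0.015,"rx":0,"ry":0,"rz":0},{"hand":-1,"x":0,"y":0,"z":-0.015,"rx":0,"ry":0,"rz":0},{"hand":-1,"x":0,"y":0,"z":-0.015,"rx":0,"ry":0,"rz":0},{"hand":-1,"x":0,"y":0,"z":-0.01,"rx":0,"ry":0,"rz":0},{"hand":-1,"x":0,"y":0,"z":0,"rx":0,"ry":0,"rz":0},{"hand":-1,"x":0,"y":0,"z":0,"rx":0,"ry":0,"rz":0}]'
python3 -m creep '[{"hand":-1,"x":-0.0097,"y":-0.0142,"z":0,"rx":0,"ry":0,"rz":0},{"hand":-1,"x":-0.0187,"y":-0.0284,"z":0,"rx":0,"ry":0,"rz":0},{"hand":-1,"x":-0.0187,"y":-0.0284,"z":0,"rx":0,"ry":0,"rz":0},{"hand":-1,"x":-0.0187,"y":-0.0284,"z":0,"rx":0,"ry":0,"rz":0},{"hand":-1,"x":-0.0187,"y":-0.0284,"z":0,"rx":0,"ry":0,"rz":0},{"hand":-1,"x":-0.0187,"y":-0.0284,"z":0,"rx":0,"ry":0,"rz":0},{"hand":-1,"x":-0.0187,"y":-0.0284,"z":0,"rx":0,"ry":0,"rz":0},{"hand":-1,"x":-0.0187,"y":-0.0284,"z":0,"rx":0,"ry":0,"rz":0},{"hand":-1,"x":-0.0187,"y":-0.0284,"z":0,"rx":0,"ry":0,"rz":0},{"hand":-1,"x":-0.0281,"y":-0.0428,"z":0,"rx":0,"ry":0,"rz":0}]'
python3 -m creep '[{"hand":-1,"x":0,"y":0,"z":0,"rx":0,"ry":0,"rz":8.4},{"hand":-1,"x":0,"y":0,"z":0,"rx":0,"ry":0,"rz":8.4},{"hand":-1,"x":0,"y":0,"z":0,"rx":0,"ry":0,"rz":8.4},{"hand":-1,"x":0,"y":0,"z":0,"rx":0,"ry":0,"rz":8.4},{"hand":-1,"x":0,"y":0,"z":0,"rx":0,"ry":0,"rz":8.4},{"hand":-1,"x":0,"y":0,"z":0,"rx":0,"ry":0,"rz":8.4},{"hand":-1,"x":0,"y":0,"z":0,"rx":0,"ry":0,"rz":8.4},{"hand":-1,"x":0,"y":0,"z":0,"rx":0,"ry":0,"rz":8.4},{"hand":-1,"x":0,"y":0,"z":0,"rx":0,"ry":0,"rz":8.4},{"hand":-1,"x":0,"y":0,"z":0,"rx":0,"ry":0,"rz":0}]'
python3 -m creep '[{"hand":-1,"x":0,"y":0,"z":0.01,"rx":0,"ry":0,"rz":0},{"hand":-1,"x":0,"y":0,"z":0.01,"rx":0,"ry":0,"rz":0},{"hand":-1,"x":0,"y":0,"z":0.01,"rx":0,"ry":0,"rz":0},{"hand":-1,"x":0,"y":0,"z":0.01,"rx":0,"ry":0,"rz":0},{"hand":-1,"x":0,"y":0,"z":0.01,"rx":0,"ry":0,"rz":0},{"hand":-1,"x":0,"y":0,"z":0,"rx":0,"ry":0,"rz":0},{"hand":-1,"x":0,"y":0,"z":0,"rx":0,"ry":0,"rz":0},{"hand":-1,"x":0,"y":0,"z":0,"rx":0,"ry":0,"rz":0},{"hand":-1,"x":0,"y":0,"z":0,"rx":0,"ry":0,"rz":0},{"hand":-1,"x":0,"y":0,"z":0,"rx":0,"ry":0,"rz":0}]'
python3 - <<'E'
from plant import manip
import cv2,numpy as np
o=[]
for n,(u,v) in(("top",(370,235)),("side",(355,270))):
    c=manip.read_camera(n); np.savez(f"pics/{n}1.npz",**c); o.append(cv2.resize(c["pixels"][v-50:v+50,u-50:u+50,::-1],None,fx=4,fy=4,interpolation=cv2.INTER_CUBIC))
cv2.imwrite("pics/g2.png",np.clip(np.hstack(o)*1.5,0,255).astype(np.uint8))
E
```

```text
time_s: 5.2
tool_pos: [0.5061, 0.3314, 0.1851]
orientation: [-3.141, -0.0, 2.768]
force: [-0.2, -0.3, -1.0]
gripper_width: 0.019
grip_force: 59.1
time_s: 6.2
tool_pos: [0.576, -0.0013, 0.1846]
orientation: [-3.142, -0.002, 2.77]
force: [0.2, 0.2, -0.9]
gripper_width: 0.0189
grip_force: 59.1
time_s: 7.2
tool_pos: [0.5762, -0.001, 0.1845]
orientation: [-3.14, 0.0, 1.446]
force: [-0.3, 0.3, -1.7]
gripper_width: 0.0193
grip_force: 59.2
time_s: 8.2
tool_pos: [0.5771, -0.0003, 0.1357]
orientation: [3.141, 0.0, 1.449]
force: [0.7, 0.3, -1.0]
gripper_width: 0.0189
grip_force: 59.2
```

View pics/g2.png

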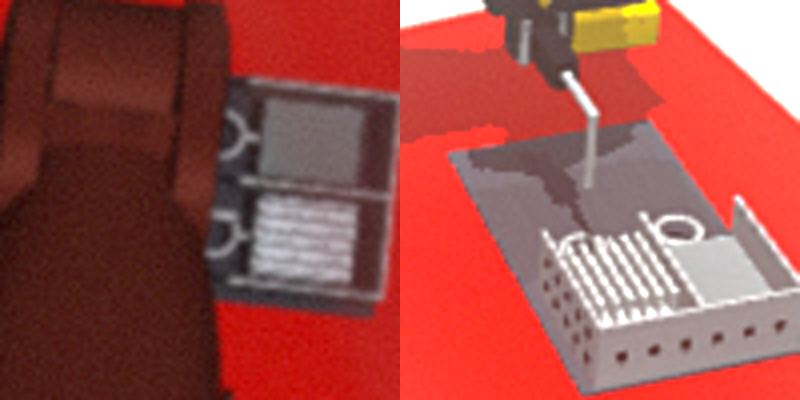

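```bash
python3 - <<'E'
from h import *
c=dict(np.load("pics/side1.npz"))
print("tip by ray",ray(c,[(352,266.5)],.0757).round(4), "corner top",ray(c,[(305+196/4,220+113/4)],.1357).round(4))
def proj(X): p=c["R"]@X+c["t"]; return np.round([p[0]/p[2]*c["fx"]+c["cx"],p[1]/p[2]*c["fy"]+c["cy"]],1)
for n,X in(("fin",(.5647,-.1054,.022)),("plain",(.6352,-.1126,.022)),("tip",(.5642,-.1045,.0757))): 
    q=proj(np.array(X)); print(n,q,"crop",(q-[305,220])*4+[400,0])
P=cloud(c); a=np.array([305+180/4,220+160/4]).astype(int)
g=P[240:268,346:360].reshape(-1,3); g=g[(g[:,2]>.07)&(g[:,2]<.14)]; print(np.median(g,0),np.percentile(g,[5,95],axis=0))
print([ (i,np.median(g[abs(g[:,2]-i)<.006],0).round(4)) for i in (.08,.09,.1,.11,.12)])
# rings from the top depth of first image
E
```

```text
tip by ray [[ 0.5643 -0.1034  0.0757]] corner top [[ 0.5652 -0.106   0.1357]]
fin [351.4 282.9] crop [585.6 251.6]
plain [375.1 278.2] crop [680.4 232.8]
tip [352.2 266.7] crop [588.8 186.8]
[ 0.56294387 -0.10429916  0.1225203 ] [[ 0.55940405 -0.10896442  0.08211014]
 [ 0.56708704 -0.0653648   0.1383882 ]]
[(0.08, array([ 0.5622, -0.1063,  0.0821])), (0.09, array([ 0.5612, -0.1063,  0.0886])), (0.1, array([ 0.5625, -0.1048,  0.0987])), (0.11, array([ 0.5622, -0.1074,  0.11  ])), (0.12, array([ 0.5629, -0.1056,  0.1203]))]
```

The side half shows the prong tip at (588,187), which gives (0.564,-0.103). That is 1–2 mm from the ring centre, so I'll lower it.

```bash
python3 -m creep '[{"hand":-1,"x":0,"y":0,"z":0.01,"rx":0,"ry":0,"rz":0},{"hand":-1,"x":0,"y":0,"z":0.01,"rx":0,"ry":0,"rz":0},{"hand":-1,"x":0,"y":0,"z":0.01,"rx":0,"ry":0,"rz":0},{"hand":-1,"x":0,"y":0,"z":0.005,"rx":0,"ry":0,"rz":0},{"hand":-1,"x":0,"y":0,"z":0.005,"rx":0,"ry":0,"rz":0},{"hand":-1,"x":0,"y":0,"z":0.005,"rx":0,"ry":0,"rz":0},{"hand":-1,"x":0,"y":0,"z":0,"rx":0,"ry":0,"rz":0},{"hand":-1,"x":0,"y":0,"z":0,"rx":0,"ry":0,"rz":0},{"hand":-1,"x":0,"y":0,"z":0,"rx":0,"ry":0,"rz":0},{"hand":-1,"x":0,"y":0,"z":0,"rx":0,"ry":0,"rz":0}]'
python3 -m creep '[{"hand":-1,"x":0,"y":0,"z":0.005,"rx":0,"ry":0,"rz":0},{"hand":-1,"x":0,"y":0,"z":0.005,"rx":0,"ry":0,"rz":0},{"hand":-1,"x":0,"y":0,"z":0.005,"rx":0,"ry":0,"rz":0},{"hand":-1,"x":0,"y":0,"z":0.004,"rx":0,"ry":0,"rz":0},{"hand":-1,"x":0,"y":0,"z":0,"rx":0,"ry":0,"rz":0},{"hand":-1,"x":0,"y":0,"z":0,"rx":0,"ry":0,"rz":0},{"hand":-1,"x":0,"y":0,"z":0,"rx":0,"ry":0,"rz":0},{"hand":-1,"x":0,"y":0,"z":0,"rx":0,"ry":0,"rz":0},{"hand":-1,"x":0,"y":0,"z":0,"rx":0,"ry":0,"rz":0},{"hand":-1,"x":0,"y":0,"z":0,"rx":0,"ry":0,"rz":0}]'
python3 - <<'E'
from plant import manip
import cv2,numpy as np
c=manip.read_camera("side"); u,v=355,270
cv2.imwrite("pics/g3.png",np.clip(cv2.resize(c["pixels"][v-40:v+40,u-40:u+40,::-1],None,fx=7,fy=7,interpolation=cv2.INTER_CUBIC)*1.5,0,255).astype(np.uint8))
E
```

```text
time_s: 9.3
tool_pos: [0.5771, -0.0003, 0.0907]
orientation: [3.141, -0.0, 1.449]
force: [0.2, 0.4, -1.8]
gripper_width: 0.019
grip_force: 59.2
time_s: 10.3
tool_pos: [0.5769, -0.0003, 0.0714]
orientation: [3.141, 0.0, 1.449]
force: [0.0, 0.4, -1.5]
gripper_width: 0.019
grip_force: 59.2
```

View pics/g3.png

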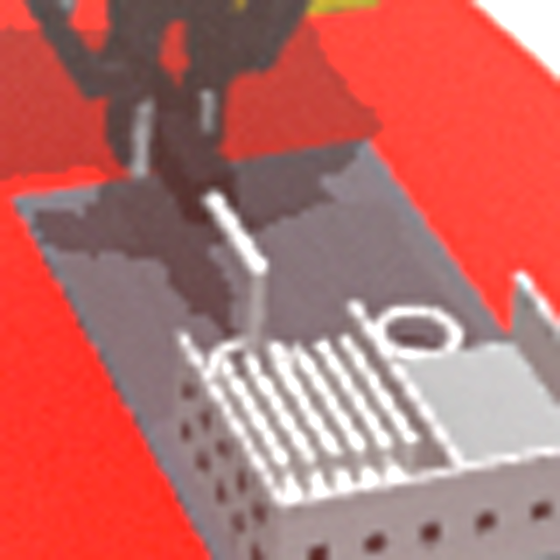

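Seen from the side, the prong (255,330) stands inside the finned ring (arc at 235,350) with no contact force. Now I'll pull gently along tool +x.

```bash
python3 -m creep '[{"hand":-1,"x":0.003,"y":0,"z":0,"rx":0,"ry":0,"rz":0},{"hand":-1,"x":0.003,"y":0,"z":0,"rx":0,"ry":0,"rz":0},{"hand":-1,"x":0.004,"y":0,"z":0,"rx":0,"ry":0,"rz":0},{"hand":-1,"x":0.005,"y":0,"z":0,"rx":0,"ry":0,"rz":0},{"hand":-1,"x":0.005,"y":0,"z":0,"rx":0,"ry":0,"rz":0},{"hand":-1,"x":0.005,"y":0,"z":0,"rx":0,"ry":0,"rz":0},{"hand":-1,"x":0.005,"y":0,"z":0,"rx":0,"ry":0,"rz":0},{"hand":-1,"x":0.005,"y":0,"z":0,"rx":0,"ry":0,"rz":0},{"hand":-1,"x":0.005,"y":0,"z":0,"rx":0,"ry":0,"rz":0},{"hand":-1,"x":0,"y":0,"z":0,"rx":0,"ry":0,"rz":0}]'
python3 - <<'E'
from plant import manip
import cv2,numpy as np
c=manip.read_camera("side"); u,v=355,270
cv2.imwrite("pics/g4.png",np.clip(cv2.resize(c["pixels"][v-40:v+40,u-40:u+40,::-1],None,fx=6,fy=6,interpolation=cv2.INTER_CUBIC)*1.5,0,255).astype(np.uint8))
E
```

```text
time_s: 11.35
tool_pos: [0.5818, 0.0402, 0.0713]
orientation: [3.142, -0.001, 1.449]
force: [-0.7, -1.0, -1.7]
gripper_width: 0.0193
grip_force: 59.2
```

View pics/g4.png

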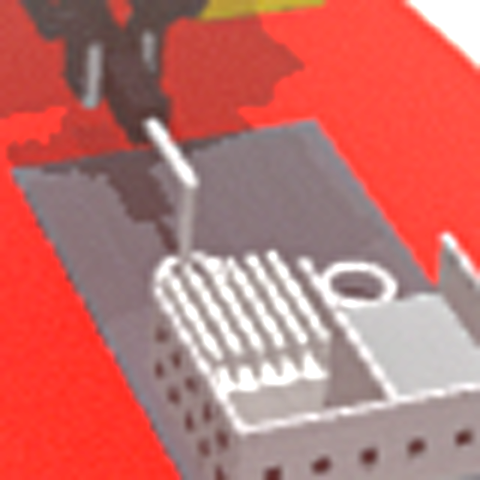

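The module is following: its fins have moved clear of the bay's back wall, and the gap behind them is visible around (275,390). Continuing the pull.

```bash
python3 -m creep '[{"hand":-1,"x":0.006,"y":0,"z":0,"rx":0,"ry":0,"rz":0},{"hand":-1,"x":0.009,"y":0,"z":0,"rx":0,"ry":0,"rz":0},{"hand":-1,"x":0.009,"y":0,"z":0,"rx":0,"ry":0,"rz":0},{"hand":-1,"x":0.01,"y":0,"z":0,"rx":0,"ry":0,"rz":0},{"hand":-1,"x":0.01,"y":0,"z":0,"rx":0,"ry":0,"rz":0},{"hand":-1,"x":0.01,"y":0,"z":0,"rx":0,"ry":0,"rz":0},{"hand":-1,"x":0.009,"y":0,"z":0,"rx":0,"ry":0,"rz":0},{"hand":-1,"x":0.008,"y":0,"z":0,"rx":0,"ry":0,"rz":0},{"hand":-1,"x":0.006,"y":0,"z":0,"rx":0,"ry":0,"rz":0},{"hand":-1,"x":0.003,"y":0,"z":0,"rx":0,"ry":0,"rz":0}]'
python3 -m creep '[{"hand":-1,"x":0,"y":0,"z":0,"rx":0,"ry":0,"rz":0},{"hand":-1,"x":0,"y":0,"z":0,"rx":0,"ry":0,"rz":0},{"hand":-1,"x":0,"y":0,"z":0,"rx":0,"ry":0,"rz":0},{"hand":-1,"x":0,"y":0,"z":0,"rx":0,"ry":0,"rz":0},{"hand":-1,"x":0,"y":0,"z":0,"rx":0,"ry":0,"rz":0},{"hand":-1,"x":-0.002,"y":0,"z":0,"rx":0,"ry":0,"rz":0},{"hand":-1,"x":-0.003,"y":0,"z":0,"rx":0,"ry":0,"rz":0},{"hand":-1,"x":-0.002,"y":0,"z":0,"rx":0,"ry":0,"rz":0},{"hand":-1,"x":0,"y":0,"z":0,"rx":0,"ry":0,"rz":0},{"hand":-1,"x":0,"y":0,"z":0,"rx":0,"ry":0,"rz":0}]'
python3 - <<'E'
from plant import manip
from h import *
c=manip.read_camera("side"); u,v=345,260; P=cloud(c)
cv2.imwrite("pics/g5.png",np.clip(cv2.resize(c["pixels"][v-50:v+50,u-50:u+50,::-1],None,fx=6,fy=6,interpolation=cv2.INTER_CUBIC)*1.5,0,255).astype(np.uint8))
g=P[(abs(P[...,0]-.57)<.07)&(P[...,1]>-.125)&(P[...,1]<-.0)&(P[...,2]>.04)&(P[...,2]<.058)]
print(len(g),rect(g),"expect 70x56 fins, mouth .598,-.119")
E
```

```text
time_s: 12.4
tool_pos: [0.5915, 0.1195, 0.0713]
orientation: [-3.142, -0.0, 1.449]
force: [-0.7, -1.7, -2.6]
gripper_width: 0.019
grip_force: 59.2
time_s: 13.4
tool_pos: [0.5906, 0.1118, 0.0713]
orientation: [-3.142, -0.0, 1.449]
force: [1.4, 0.3, -0.8]
gripper_width: 0.0188
grip_force: 59.2
317 (array([561.7, -71.4]), array([108.1,  73.9]), 89.1) expect 70x56 fins, mouth .598,-.119
```

View pics/g5.png

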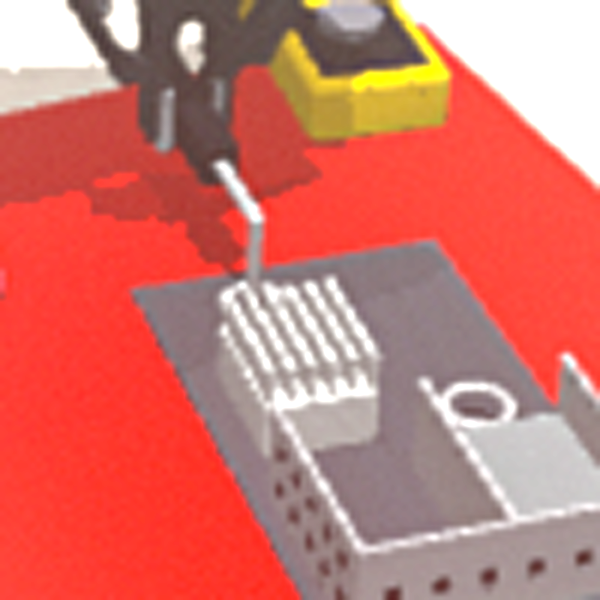

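The module is out on the plate, with its rear fin edge at crop (325,388). I'll verify the distance before unhooking.

```bash
python3 - <<'E'
from h import *
c=dict(np.load("pics/side1.npz"))
f=lambda x,y:(295+x/6,210+y/6)
e=np.array([.122,.9925,0]);m=np.array([.598,-.119,0])
for n,p,z in(("rear mid",f(325,390),.052),("rear L",f(275,402),.052),("rear R",f(376,375),.052),("mouth wall top front (outer)",f(278,405),.054),("mid",f(427,382),.054)):
    X=ray(c,[p],z)[0]; print(n,X.round(4),"out",((X-m)@e).round(4),"lat",((X-m)@[.9925,-.122,0]).round(4))
E
```

```text
rear mid [ 0.5555 -0.1064  0.052 ] out 0.0074 lat -0.0437
rear L [ 0.5307 -0.1055  0.052 ] out 0.0052 lat -0.0684
rear R [ 0.5822 -0.1054  0.052 ] out 0.0116 lat -0.0174
mouth wall top front (outer) [ 0.5296 -0.1104  0.054 ] out 0.0002 lat -0.0689
mid [ 0.5993 -0.1216  0.054 ] out -0.0025 lat 0.0016
```

The rear is only about 7 mm clear, so I'll pull roughly 20 mm more for margin, easing slightly toward the middle. Then slacken and lift out.

```bash
python3 -m creep '[{"hand":-1,"x":0.004,"y":0.0005,"z":0,"rx":0,"ry":0,"rz":0},{"hand":-1,"x":0.004,"y":0.0005,"z":0,"rx":0,"ry":0,"rz":0},{"hand":-1,"x":0.004,"y":0.001,"z":0,"rx":0,"ry":0,"rz":0},{"hand":-1,"x":0.004,"y":0.001,"z":0,"rx":0,"ry":0,"rz":0},{"hand":-1,"x":0.004,"y":0.001,"z":0,"rx":0,"ry":0,"rz":0},{"hand":-1,"x":0.004,"y":0.001,"z":0,"rx":0,"ry":0,"rz":0},{"hand":-1,"x":0.003,"y":0,"z":0,"rx":0,"ry":0,"rz":0},{"hand":-1,"x":0,"y":0,"z":0,"rx":0,"ry":0,"rz":0},{"hand":-1,"x":0,"y":0,"z":0,"rx":0,"ry":0,"rz":0},{"hand":-1,"x":0,"y":0,"z":0,"rx":0,"ry":0,"rz":0}]'
python3 -m creep '[{"hand":-1,"x":0,"y":0,"z":0,"rx":0,"ry":0,"rz":0},{"hand":-1,"x":-0.003,"y":0,"z":0,"rx":0,"ry":0,"rz":0},{"hand":-1,"x":-0.004,"y":0,"z":0,"rx":0,"ry":0,"rz":0},{"hand":-1,"x":-0.002,"y":0,"z":0,"rx":0,"ry":0,"rz":0},{"hand":-1,"x":0,"y":0,"z":0,"rx":0,"ry":0,"rz":0},{"hand":-1,"x":0,"y":0,"z":0,"rx":0,"ry":0,"rz":0},{"hand":-1,"x":0,"y":0,"z":-0.005,"rx":0,"ry":0,"rz":0},{"hand":-1,"x":0,"y":0,"z":-0.005,"rx":0,"ry":0,"rz":0},{"hand":-1,"x":0,"y":0,"z":-0.005,"rx":0,"ry":0,"rz":0},{"hand":-1,"x":0,"y":0,"z":-0.005,"rx":0,"ry":0,"rz":0}]'
python3 -m creep '[{"hand":-1,"x":0,"y":0,"z":-0.01,"rx":0,"ry":0,"rz":0},{"hand":-1,"x":0,"y":0,"z":-0.01,"rx":0,"ry":0,"rz":0},{"hand":-1,"x":0,"y":0,"z":-0.01,"rx":0,"ry":0,"rz":0},{"hand":-1,"x":0,"y":0,"z":-0.01,"rx":0,"ry":0,"rz":0},{"hand":-1,"x":0,"y":0,"z":-0.01,"rx":0,"ry":0,"rz":0},{"hand":-1,"x":0,"y":0,"z":-0.015,"rx":0,"ry":0,"rz":0},{"hand":-1,"x":0,"y":0,"z":-0.015,"rx":0,"ry":0,"rz":0},{"hand":-1,"x":0,"y":0,"z":-0.014,"rx":0,"ry":0,"rz":0},{"hand":-1,"x":0,"y":0,"z":0,"rx":0,"ry":0,"rz":0},{"hand":-1,"x":0,"y":0,"z":0,"rx":0,"ry":0,"rz":0}]'
python3 - <<'E'
from plant import manip
from h import *
c=manip.read_camera("side"); u,v=345,260
cv2.imwrite("pics/g6.png",np.clip(cv2.resize(c["pixels"][v-50:v+50,u-50:u+50,::-1],None,fx=6,fy=6,interpolation=cv2.INTER_CUBIC)*1.5,0,255).astype(np.uint8))
E
```

```text
time_s: 14.45
tool_pos: [0.599, 0.1382, 0.0714]
orientation: [3.141, -0.0, 1.449]
force: [0.5, -0.2, -2.4]
gripper_width: 0.0192
grip_force: 59.2
time_s: 15.45
tool_pos: [0.598, 0.1292, 0.092]
orientation: [3.141, -0.0, 1.449]
force: [-0.1, 0.6, -1.3]
gripper_width: 0.0191
grip_force: 59.2
time_s: 16.45
tool_pos: [0.5978, 0.1291, 0.1854]
orientation: [3.141, -0.0, 1.449]
force: [0.1, -0.0, -2.2]
gripper_width: 0.0191
grip_force: 59.2
```

View pics/g6.png

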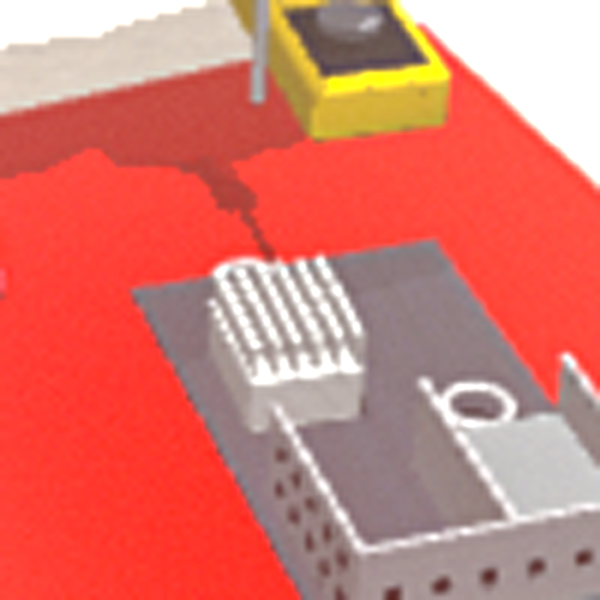

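The module stands flat and clear of the walls, and the prong has lifted free. Returning the hook.

```bash
python3 -m creep '[{"hand":-1,"x":0,"y":0,"z":0,"rx":0,"ry":0,"rz":-8.4},{"hand":-1,"x":0,"y":0,"z":0,"rx":0,"ry":0,"rz":-8.4},{"hand":-1,"x":0,"y":0,"z":0,"rx":0,"ry":0,"rz":-8.4},{"hand":-1,"x":0,"y":0,"z":0,"rx":0,"ry":0,"rz":-8.4},{"hand":-1,"x":0,"y":0,"z":0,"rx":0,"ry":0,"rz":-8.4},{"hand":-1,"x":0,"y":0,"z":0,"rx":0,"ry":0,"rz":-8.4},{"hand":-1,"x":0,"y":0,"z":0,"rx":0,"ry":0,"rz":-8.4},{"hand":-1,"x":0,"y":0,"z":0,"rx":0,"ry":0,"rz":-8.4},{"hand":-1,"x":0,"y":0,"z":0,"rx":0,"ry":0,"rz":-8.4},{"hand":-1,"x":0,"y":0,"z":0,"rx":0,"ry":0,"rz":0}]'
python3 -m creep '[{"hand":-1,"x":0.01,"y":0.01,"z":0,"rx":0,"ry":0,"rz":0},{"hand":-1,"x":0.02,"y":0.02,"z":0,"rx":0,"ry":0,"rz":0},{"hand":-1,"x":0.025,"y":0.025,"z":0,"rx":0,"ry":0,"rz":0},{"hand":-1,"x":0.025,"y":0.025,"z":0,"rx":0,"ry":0,"rz":0},{"hand":-1,"x":0.025,"y":0.025,"z":0,"rx":0,"ry":0,"rz":0},{"hand":-1,"x":0.025,"y":0.025,"z":0,"rx":0,"ry":0,"rz":0},{"hand":-1,"x":0.02,"y":0.017,"z":0,"rx":0,"ry":0,"rz":0},{"hand":-1,"x":0.009,"y":0.008,"z":0,"rx":0,"ry":0,"rz":0},{"hand":-1,"x":0,"y":0,"z":0,"rx":0,"ry":0,"rz":0},{"hand":-1,"x":0,"y":0,"z":0,"rx":0,"ry":0,"rz":0}]'
python3 -m creep '[{"hand":-1,"x":0,"y":0,"z":0.01,"rx":0,"ry":0,"rz":0},{"hand":-1,"x":0,"y":0,"z":0.015,"rx":0,"ry":0,"rz":0},{"hand":-1,"x":0,"y":0,"z":0.015,"rx":0,"ry":0,"rz":0},{"hand":-1,"x":0,"y":0,"z":0.01,"rx":0,"ry":0,"rz":0},{"hand":-1,"x":0,"y":0,"z":0.01,"rx":0,"ry":0,"rz":0},{"hand":-1,"x":0,"y":0,"z":0,"rx":0,"ry":0,"rz":0},{"hand":-1,"x":0,"y":0,"z":0,"rx":0,"ry":0,"rz":0},{"hand":-1,"x":0,"y":0,"z":0,"rx":0,"ry":0,"rz":0},{"hand":-1,"x":0,"y":0,"z":0,"rx":0,"ry":0,"rz":0},{"hand":-1,"x":0,"y":0,"z":0,"rx":0,"ry":0,"rz":0}]'
python3 - <<'E'
from plant import manip
from h import *
c=manip.read_camera("side"); o=manip.get_obs(); print(o["tool_pos"],np.degrees(o["orientation"]))
a=cv2.resize(c["pixels"][150:240,230:330,::-1],None,fx=6,fy=6,interpolation=cv2.INTER_CUBIC)
cv2.imwrite("pics/g7.png",np.clip(a*1.5,0,255).astype(np.uint8))
E
```

```text
time_s: 17.5
tool_pos: [0.5972, 0.1291, 0.1843]
orientation: [-3.141, -0.001, 2.77]
force: [-0.2, 0.6, -1.5]
gripper_width: 0.019
grip_force: 59.2
time_s: 18.5
tool_pos: [0.5064, 0.331, 0.1852]
orientation: [-3.141, 0.0, 2.767]
force: [0.5, -0.6, -1.1]
gripper_width: 0.019
grip_force: 59.2
time_s: 19.5
tool_pos: [0.5065, 0.3316, 0.1258]
orientation: [3.141, 0.001, 2.768]
force: [0.6, -0.3, -2.0]
gripper_width: 0.0193
grip_force: 59.2
[0.50645462 0.33158161 0.12564947] [1.79974757e+02 2.40638630e-02 1.58611488e+02]
```

View pics/g7.png

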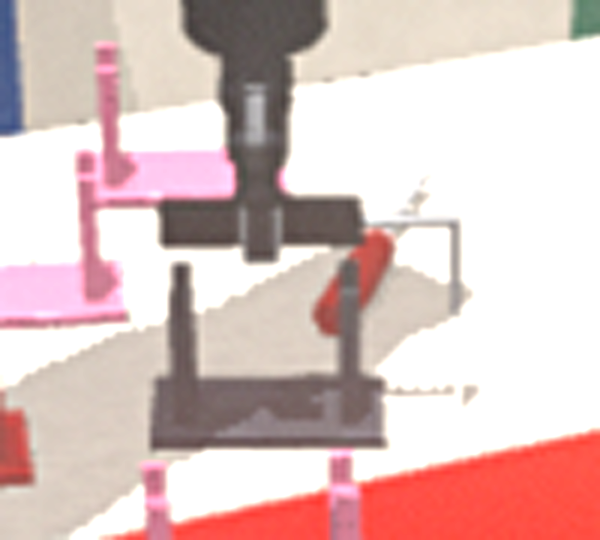

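The handle hangs level at (260,222), directly over the saddles at (180,265) and (350,265). Lowering and releasing.

```bash
python3 -m creep '[{"hand":-1,"x":0,"y":0,"z":0.008,"rx":0,"ry":0,"rz":0},{"hand":-1,"x":0,"y":0,"z":0.008,"rx":0,"ry":0,"rz":0},{"hand":-1,"x":0,"y":0,"z":0.008,"rx":0,"ry":0,"rz":0},{"hand":-1,"x":0,"y":0,"z":0.006,"rx":0,"ry":0,"rz":0},{"hand":-1,"x":0,"y":0,"z":0.005,"rx":0,"ry":0,"rz":0},{"hand":-1,"x":0,"y":0,"z":0.003,"rx":0,"ry":0,"rz":0},{"hand":-1,"x":0,"y":0,"z":0.001,"rx":0,"ry":0,"rz":0},{"hand":-1,"x":0,"y":0,"z":0,"rx":0,"ry":0,"rz":0},{"hand":-1,"x":0,"y":0,"z":0,"rx":0,"ry":0,"rz":0},{"hand":-1,"x":0,"y":0,"z":0,"rx":0,"ry":0,"rz":0}]'
```

```text
time_s: 20.55
tool_pos: [0.5064, 0.3315, 0.0866]
orientation: [3.141, 0.0, 2.768]
force: [0.8, -0.0, -1.5]
gripper_width: 0.0188
grip_force: 59.3
```

```bash
python3 -m creep '[{"hand":-1,"x":0,"y":0,"z":0.001,"rx":0,"ry":0,"rz":0},{"hand":-1,"x":0,"y":0,"z":0,"rx":0,"ry":0,"rz":0},{"hand":-1,"x":0,"y":0,"z":0,"rx":0,"ry":0,"rz":0},{"hand":-0.4,"x":0,"y":0,"z":0,"rx":0,"ry":0,"rz":0},{"hand":0.2,"x":0,"y":0,"z":0,"rx":0,"ry":0,"rz":0},{"hand":1,"x":0,"y":0,"z":0,"rx":0,"ry":0,"rz":0},{"hand":1,"x":0,"y":0,"z":0,"rx":0,"ry":0,"rz":0},{"hand":1,"x":0,"y":0,"z":0,"rx":0,"ry":0,"rz":0},{"hand":1,"x":0,"y":0,"z":0,"rx":0,"ry":0,"rz":0},{"hand":1,"x":0,"y":0,"z":0,"rx":0,"ry":0,"rz":0}]'
python3 -m creep '[{"hand":1,"x":0,"y":0,"z":0,"rx":0,"ry":0,"rz":0},{"hand":1,"x":0,"y":0,"z":0,"rx":0,"ry":0,"rz":0},{"hand":1,"x":0,"y":0,"z":-0.01,"rx":0,"ry":0,"rz":0},{"hand":1,"x":0,"y":0,"z":-0.02,"rx":0,"ry":0,"rz":0},{"hand":1,"x":0,"y":0,"z":-0.02,"rx":0,"ry":0,"rz":0},{"hand":1,"x":0,"y":0,"z":-0.02,"rx":0,"ry":0,"rz":0},{"hand":1,"x":0,"y":0,"z":-0.02,"rx":0,"ry":0,"rz":0},{"hand":1,"x":0,"y":0,"z":-0.02,"rx":0,"ry":0,"rz":0},{"hand":1,"x":0,"y":0,"z":-0.02,"rx":0,"ry":0,"rz":0},{"hand":1,"x":0,"y":0,"z":0,"rx":0,"ry":0,"rz":0}]'
python3 -m creep '[{"hand":1,"x":0.03,"y":0.01,"z":0,"rx":0,"ry":0,"rz":0},{"hand":1,"x":0.0375,"y":0.005,"z":0,"rx":0,"ry":0,"rz":0},{"hand":1,"x":0.0375,"y":0.005,"z":0,"rx":0,"ry":0,"rz":0},{"hand":1,"x":0.0375,"y":0.005,"z":0,"rx":0,"ry":0,"rz":0},{"hand":1,"x":0.0375,"y":0.005,"z":0,"rx":0,"ry":0,"rz":0},{"hand":1,"x":0.0375,"y":0.005,"z":0,"rx":0,"ry":0,"rz":0},{"hand":1,"x":0.0375,"y":0.005,"z":0,"rx":0,"ry":0,"rz":0},{"hand":1,"x":0.0375,"y":0.005,"z":0,"rx":0,"ry":0,"rz":0},{"hand":1,"x":0.03,"y":0.005,"z":0,"rx":0,"ry":0,"rz":0},{"hand":1,"x":0,"y":0,"z":0,"rx":0,"ry":0,"rz":0}]'
python3 - <<'E'
from plant import manip
from h import *
c=manip.read_camera("top"); P=cloud(c)
cv2.imwrite("pics/end.png",np.clip(cv2.resize(c["pixels"][180:300,190:430,::-1],None,fx=3.3,fy=3.3)*1.6,0,255).astype(np.uint8))
d=np.array([np.cos(np.radians(-21.4)),np.sin(np.radians(-21.4))]); g=P[(np.hypot(P[...,0]-.53,P[...,1]-.323)<.13)&(P[...,2]>.078)&(P[...,2]<.105)]
s=(g[:,:2]-[.53,.323])@d; t=(g[:,:2]-[.53,.323])@[-d[1],d[0]]
k=(s>-.055)&(s<.005); q=(s>.035)
print("s",s.min(),s.max(),"t handle",np.percentile(t[k],[5,50,95]).round(4),"t rod",np.median(t[q]).round(4),"z",np.median(g[k],0)[2], "before: -.08 .083, t -.001, rod 0")
g=P[(abs(P[...,0]-.58)<.08)&(P[...,1]>-.12)&(P[...,1]<.05)&(P[...,2]>.026)&(P[...,2]<.058)]
print("fins",len(g),rect(g))
E
```

```text
time_s: 21.55
tool_pos: [0.5063, 0.3314, 0.0853]
orientation: [-3.142, -0.0, 2.768]
force: [-1.4, -0.4, -0.5]
gripper_width: 0.0854
grip_force: 0.0
time_s: 22.55
tool_pos: [0.5077, 0.3322, 0.2189]
orientation: [3.138, 0.004, 2.768]
force: [-0.8, 0.8, 0.1]
gripper_width: 0.0858
grip_force: 0.0
time_s: 23.55
tool_pos: [0.2212, 0.4967, 0.2151]
orientation: [-3.141, -0.001, 2.772]
force: [-0.4, 0.2, 0.6]
gripper_width: 0.0856
grip_force: 0.0
s -0.07950866608839129 0.08015062400188079 t handle [-0.0135 -0.0053  0.0053] t rod -0.0036 z 0.0961723125664351 before: -.08 .083, t -.001, rod 0
fins 544 (array([587.9, -39.7]), array([160.2, 123.2]), 90.0)
```

View pics/end.png

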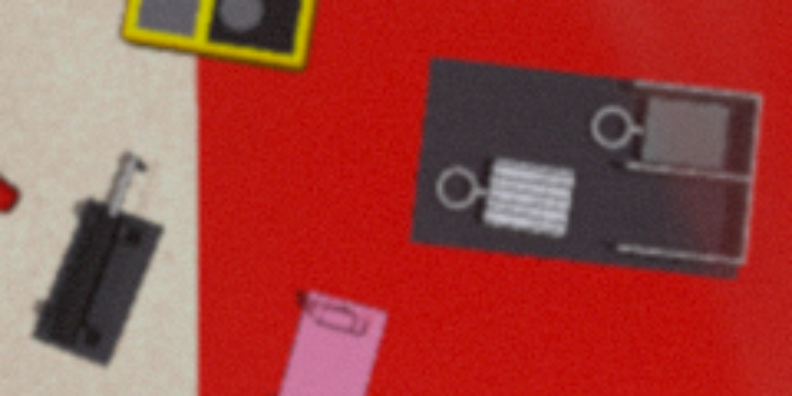

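The final picture shows the hook seated on its stand at (85,280). The finned module stands at (530,195), clear of the walls and on the plate. The plain module and the bystanders in frame look unmoved.

```bash
python3 -c "
from plant import manip;print(manip.finish_job())"
```

```text
the job is handed in; nothing more can be done
None
```

I handed the job in at about 24 s: the finned module is flat on the front plate, clear of the chassis walls, and the hook is back on its stand about 4 mm across from where it started; no verdict came back.

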